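# Sort the plug gauges by colour, then hold the gauge case open

## Robot

A 6-joint arm with a two-finger parallel gripper is mounted at the origin on a cart in front of the work surface, level with it; the furniture and walls round the work are solid. World frame = base frame: x ahead of the robot, y to its left, z up, the work surface at z = 0. Lengths are in m, angles in rad, forces in N, time in s.
With the tool pointing down it reaches from about 0.375 to 0.9 m from the base axis. Payload 3.1 kg.
Tool frame: the origin (TCP) lies midway between the tips of the shut fingers; the grasp point (between the pads) lies 19 mm behind it (pinch_z is the distance from the TCP to the grasp point, in m); y points along the fingers, z is the direction in which the jaws open and shut, and the axes are right-handed (so a half turn about y gives the same grasp; the last joint's range is limited). The gripper opens to 87 mm and grips with 3 to 60 N. Pads are 19 mm wide; open, the fingers measure 117 mm over their backs; the gripper's body (75 mm by 190 mm) begins 51 mm behind the grasp point.
Start: joints at [-1.442, 0.527, 1.433, -0, 1.181, -0.178], TCP at [0.189, -0.596, 0.199] pointing down, gripper open.
Joint ranges: [-3.08, 3.08], [-0.75, 2.2], [0.22, 2.44], [-1.43, 4.57], [0, 2.65], [-2.85, 2.85]. Speed limits (rad/s): [2.79, 2.79, 3.14, 3.14, 3.14, 3.14].

## Interface

Orientations are given as a unit quaternion [x, y, z, w].
In Python, from rig import * gives the robot as it stands.
- The arm moves only by the tool drive_tool, never from a script. Its argument "plan" is a list of rows, each a list of 7 numbers: the shift along the tool's x, y, z in mm, then the turn, a rotation vector about the tool's x, y, z in degrees, then the finger opening in mm, from 0 to 87. A call has 1 to 10 rows; each row is the pose to reach, as a shift and turn from the pose commanded when the call began, along the tool's axes at that moment; what a row does not reach only later rows make up. A row lasts 1/10 s, in which the tool goes at most 50 mm and 8.59 degrees, less where a joint would pass 70% of its speed; a pose out of reach is approached as far as the arm can. A call with a gripper value outside its range is refused whole. The fingers move at their own pace and stop on an object; "newtons" is the grip in N (left out, the last holds). Time passes only in rows, so rows that repeat a pose let the fingers close. It gives the time, the measured TCP pose, the force and the opening at its end, in the units of the state.
- get_obs(): the state, without advancing time (a new reading comes with each control period).
- camera(name): name is "scene" or "top" or "wrist"; returns the picture (480x640x3 uint8, blue, green, red); there is no depth.
- get_calibration(name): a dict with "fx", "fy", "cx", "cy" (pixels), "origin" and "rotation" of the camera in the world; the wrist camera has in their place "tool_from_camera" (4x4, takes a point from camera to tool coordinates, whose origin is the TCP and whose axes are the tool frame's). Camera axes: x right, y down, z forward; pixel columns grow to the right and rows downward; lengths in m; the calibration is good to about 2 mm. A picture is of the moment at which its call begins: read the wrist's pose just before it. get_calibration takes no time and is no camera call.
- hand_in(): hands the job in, once; it reports no verdict.
Trained networks look in the newest picture that a camera, given by its name, has taken for a name from the list of things; names that differ only in an ending like _2 or _b are one class to them, and where a whole thing is asked for, a point or a joint stands for the part that bears it (a point fixed in the world has none). Each returns a list of dicts, best first, with "conf" (0 to 1); they miss things now and then, are a little off and sometimes report something else, mostly with a low value. They report only what shows in the picture. A call takes as long as a camera call.
- spot_in(camera, target): "location" ([column, row] in pixels, amid what is visible of it).
- mark_of(camera, target): "location" ([column, row] in pixels: a listed point, or the origin of a listed thing).
The state is a dict: "time": time; "q": joint angles; "joint_velocities": joint speeds; "joint_torque": joint torques, N m; "position": TCP position; "tool_rot": TCP orientation; "ft_force": force on the tool from outside, world axes, zero at the start; "moment": the same for the moment, N m; "grip_width": finger opening in m.
Only numpy, scipy, OpenCV 4.12 (cv2) and the standard library are available. Lean on these libraries where they do the work, as an engineer would, in place of code of your own. Each camera call takes 0.05 s, during which the arm holds its last target. There are 200 camera calls.

## Task

The loose plug gauges are to be compared with the set in the wooden case with the bar handle: first stand the two green-capped gauges upright in the green tray and the red-capped one upright in the red tray, then lift the case lid and hold it open at about 60 degrees so that I can look at the set inside. The lid falls shut if it is let go, so finish while still holding it open, and leave the other things on the bench where they are.

Things in the scene. Friction and masses are not known exactly. Their poses are not given: they have to be found in the camera images.
- gauge_green_1: plug gauge with a green cap, loose, 0.11 kg, standing upright, 80 mm tall: steel plug 30 mm in diameter for the lowest 26 mm, then a slim round grooved handle 18 mm in diameter up to 66 mm, then the coloured cap 21 mm in diameter up to 80 mm. Origin at the centre of its underside, z up along it. Best gripped round the slim handle, about 50 mm above its underside
- gauge_green_2: second plug gauge with a green cap, the same in every way
- gauge_red: plug gauge with a red cap, otherwise the same
- tray_green: green open tray, fixed to the bench, 96 mm (its x) by 120 mm (its y), 26 mm tall, walls and floor 4 mm thick, so the inside is 88 x 112 mm. Origin at the centre of its underside; the inner floor is 4 mm above it
- tray_red: red open tray, otherwise the same
- gauge_case: wooden gauge case, fixed to the bench, 115 mm deep (its x, from -57 to +58 mm) by 190 mm wide (its y), 54 mm tall with the lid shut. Origin at the centre of its underside; its front, with the handle, faces its own -x and the hinges are at its +x side
- case_hinge (a point): middle of the hinge line of the lid: 61 mm behind the case's origin along its x, 37 mm above the bench. The hinge line runs along the case's y
- gauge_case_lid (a joint): opening angle of the lid in rad: 0 shut, 1.047 = 60 degrees; it grows as the front edge rises and swings back towards the hinge, up to 1.83. No stay or spring: let go at 60 degrees it falls shut by its own weight (lid with handle under 0.5 kg)
- handle_bar (a point): centre of the black bar handle on the lid's front edge; it turns with the lid. Bar 12 mm thick, 92 mm long, along the case's y, on two 8 mm posts 76 mm apart, 42 mm out from the lid's front face. Lid shut: 46 mm above the bench, gap of 36 mm between bar and case, so fingers can take it from above between the posts. 160 mm from the hinge line; at 60 degrees 180 mm above the bench
- marker_red: bystander: white paint marker with a red cap, 136 mm long, lying on the bench
- marker_black: bystander: grey paint marker with a black cap, 136 mm long, lying on the bench at the right

How it is judged:
On the way, in this order (a step that is already met when the one before it is completed fails the run):
1. all three gauges stand upright and released in the tray of their colour, with the case still shut (x of gauge_green_1 in the frame of tray_green between -0.04 and 0.04 m and y of gauge_green_1 in the frame of tray_green between -0.052 and 0.052 m and z of each of gauge_green_1, gauge_green_2 in the frame of tray_green below 0.012 m and angle between each of gauge_green_1, gauge_green_2, gauge_red's own z axis and vertical below 0.15 rad and linear speed of each of gauge_green_1, gauge_green_2, gauge_red below 0.05 m/s and contact force between the fingers and gauge_green_1 below 0.2 N and x of gauge_green_2 in the frame of tray_green between -0.04 and 0.04 m and y of gauge_green_2 in the frame of tray_green between -0.052 and 0.052 m and contact force between the fingers and gauge_green_2 below 0.2 N and x of gauge_red in the frame of tray_red between -0.04 and 0.04 m and y of gauge_red in the frame of tray_red between -0.052 and 0.052 m and z of gauge_red in the frame of tray_red below 0.012 m and contact force between the fingers and gauge_red below 0.2 N and value of joint gauge_case_lid below 0.15 rad), for 0.2 s.
2. the lid is held at about 60 degrees (value of joint gauge_case_lid between 0.908 and 1.187 rad and velocity of joint gauge_case_lid between -0.1 and 0.1 rad/s and contact force between the fingers and gauge_case_lid above 0.15 N and contact force between each of gauge_green_1, gauge_green_2, gauge_red, marker_red, marker_black and gauge_case_lid below 0.1 N), for 0.5 s.
At the end, for the whole second after the job is handed in: Green-capped gauges in the green tray, red-capped in the red one: on its floor, upright within 0.15 rad, untouched. The lid rests at 52 to 68 degrees (0.908 to 1.187 rad), carried by the fingers (over 0.15 N on lid or handle), propped by no loose thing (all of step 2 and x of gauge_green_1 in the frame of tray_green between -0.04 and 0.04 m and y of gauge_green_1 in the frame of tray_green between -0.052 and 0.052 m and z of each of gauge_green_1, gauge_green_2 in the frame of tray_green below 0.012 m and angle between each of gauge_green_1, gauge_green_2, gauge_red's own z axis and vertical below 0.15 rad and linear speed of each of gauge_green_1, gauge_green_2, gauge_red below 0.05 m/s and contact force between the fingers and gauge_green_1 below 0.2 N and x of gauge_green_2 in the frame of tray_green between -0.04 and 0.04 m and y of gauge_green_2 in the frame of tray_green between -0.052 and 0.052 m and contact force between the fingers and gauge_green_2 below 0.2 N and x of gauge_red in the frame of tray_red between -0.04 and 0.04 m and y of gauge_red in the frame of tray_red between -0.052 and 0.052 m and z of gauge_red in the frame of tray_red below 0.012 m and contact force between the fingers and gauge_red below 0.2 N); the arm keeps its last pose, push and grip.
It fails at once if the red-capped marker is moved more than 30 mm (distance of marker_red from where it was at the start of the episode above 0.03 m).
It fails at once if the black-capped marker is moved more than 30 mm (distance of marker_black from where it was at the start of the episode above 0.03 m).
It also fails if it takes over 70 s, if anything falls off the work surface, if the arm or the gripper's body presses on something with over 40 N, if the wrist force passes 120 N, or if a joint passes its speed limit or range.

## Working session

There is one attempt and no reset: what is moved stays moved. The work goes in short steps, Python scripts to look and compute and a tool call to move; the robot and the scene stay as the last step left them, time stands still between calls to the robot, and variables do not carry over. Pictures are saved under pics/ and viewed, about 8 in all and at most 12, crops included, and the job is handed in when it is done.

Besides the shell and the picture viewer there is one more tool, called after "Emit:" in YAML: its name, and indented under it one key for each argument. drive_tool: Moves the arm, as the interface text tells. Its arguments: {"type":"object","properties":{"plan":{"type":"array","items":{"type":"array","items":{"type":"number"}}},"newtons":{"type":"number"}},"required":["plan"]}

```bash
ls; mkdir -p pics; cat > h.py <<'E'
from rig import *
import numpy as np, cv2
from scipy.spatial.transform import Rotation as R
np.set_printoptions(precision=4,suppress=True)
def ray(cam,px,obs=None):
    c=get_calibration(cam)
    d=np.array([(px[0]-c["cx"])/c["fx"],(px[1]-c["cy"])/c["fy"],1.])
    if cam=="wrist":
        T=np.array(c["tool_from_camera"]); Rt=R.from_quat(obs["tool_rot"]).as_matrix()
        return np.array(obs["position"])+Rt@T[:3,3], Rt@T[:3,:3]@d
    return np.array(c["origin"]),np.array(c["rotation"])@d
def onz(cam,px,z,obs=None):
    o,d=ray(cam,px,obs); return o+d*(z-o[2])/d[2]
E
python3 - <<'E'
from h import *
o=get_obs(); print(o)
for c in("scene","top"):
    im=camera(c); cv2.imwrite(f"pics/{c}0.png",im); k=get_calibration(c); print(c,np.array(k["origin"]),np.array(k["rotation"]).tolist(),k["fx"])
    for n in("gauge_green_1","gauge_red","tray_green","tray_red","gauge_case","handle_bar","case_hinge","marker_red","marker_black"):
        z=dict(handle_bar=.046,case_hinge=.037).get(n,0)
        for r in mark_of(c,n)[:4]: print(n,round(r["conf"],2),np.round(r["location"]),onz(c,r["location"],z))
print(get_calibration("wrist"))
E
```

```text
pics
{'time': 0.0, 'q': array([-1.4415,  0.5285,  1.4339, -0.    ,  1.1814, -0.1785]), 'joint_velocities': array([-0.0002,  0.0022, -0.0005, -0.    ,  0.0003,  0.0014]), 'joint_torque': array([  0.0013, -44.0036, -17.6592,   0.0635,   0.0581,  -0.0002]), 'position': array([ 0.1893, -0.5948,  0.1984]), 'tool_rot': array([-0.1084,  0.6995, -0.698 ,  0.1084]), 'ft_force': array([-0.6404,  0.7015, -0.0457]), 'moment': array([0.029 , 0.0341, 0.0009]), 'grip_width': 0.08677123974683504}
scene [-0.347   0.5964  0.8769] [-0.4230203567641487, 0.780694197573852, -0.4103507741092899, 0.20780421031720772] 590.367989298512Traceback (most recent call last):
  File "<stdin>", line 7, in <module>
  File "h.py", line 13, in onz
    o,d=ray(cam,px,obs); return o+d*(z-o[2])/d[2]
        ~~~^^^^^^^^^^^^
  File "h.py", line 11, in ray
    return np.array(c["origin"]),np.array(c["rotation"])@d
                                 ~~~~~~~~~~~~~~~~~~~~~~~^~
ValueError: matmul: Input operand 1 has a mismatch in its core dimension 0, with gufunc signature (n?,k),(k,m?)->(n?,m?) (size 3 is different from 4)
```

```bash
sed -i 's/np.array(c\["rotation"\])@d/R.from_quat(c["rotation"]).as_matrix()@d/' h.py
python3 - <<'E'
from h import *
for c in("top","scene"):
    im=camera(c); cv2.imwrite(f"pics/{c}0.png",im); k=get_calibration(c); print(c,np.array(k["origin"]))
    for n in("gauge_green_1","gauge_red","tray_green","tray_red","gauge_case","handle_bar","case_hinge","marker_red","marker_black"):
        z=dict(handle_bar=.046,case_hinge=.037).get(n,0)
        for r in mark_of(c,n)[:4]: print(n,round(r["conf"],2),np.round(r["location"]),onz(c,r["location"],z))
print(get_calibration("wrist"))
E
```

```text
top [ 0.5271 -0.0341  1.0796]
gauge_green_1 0.75 [303. 322.] [0.423  0.0395 0.    ]
gauge_green_1 0.62 [330. 254.] [ 0.569  -0.0225  0.    ]
tray_green 0.91 [410. 301.] [ 0.4641 -0.1939  0.    ]
tray_green 0.33 [176. 291.] [0.4938 0.3168 0.    ]
tray_red 0.79 [400. 222.] [ 0.6348 -0.1784  0.    ]
tray_red 0.27 [303. 320.] [0.426  0.0392 0.    ]
gauge_case 0.86 [190. 248.] [0.588  0.2857 0.    ]
gauge_case 0.7 [413. 300.] [ 0.4655 -0.201   0.    ]
handle_bar 0.72 [351. 310.] [ 0.4491 -0.0643  0.046 ]
handle_bar 0.68 [176. 293.] [0.4914 0.3008 0.046 ]
case_hinge 0.91 [196. 218.] [0.649  0.2624 0.037 ]
marker_red 0.71 [288. 177.] [0.7418 0.066  0.    ]
marker_black 0.94 [496. 208.] [ 0.6618 -0.3859  0.    ]
scene [-0.347   0.5964  0.8769]
gauge_green_1 0.75 [323. 319.] [0.4166 0.0428 0.    ]
gauge_green_1 0.75 [306. 270.] [ 0.5812 -0.0198  0.    ]
gauge_red 0.85 [355. 293.] [ 0.449  -0.0686 -0.    ]
gauge_red 0.49 [179. 282.] [ 0.6997  0.2534 -0.    ]
tray_green 0.32 [354. 291.] [ 0.4558 -0.0685  0.    ]
tray_red 0.66 [343. 239.] [ 0.6365 -0.1697  0.    ]
tray_red 0.38 [242. 246.] [0.746  0.0637 0.    ]
gauge_case 0.81 [188. 316.] [0.5799 0.2845 0.    ]
handle_bar 0.93 [194. 328.] [0.4936 0.3053 0.046 ]
case_hinge 0.8 [179. 283.] [0.6504 0.2708 0.037 ]
marker_red 0.67 [241. 246.] [0.7501 0.067  0.    ]
{'fx': 356.2177624674603, 'fy': 356.2177624674603, 'cx': 318.24281983909486, 'cy': 241.9644890715113, 'tool_from_camera': array([[-0.0003,  0.9549,  0.2968, -0.0821],
       [-0.0002, -0.2968,  0.9549, -0.185 ],
       [ 1.    ,  0.0002,  0.0003,  0.0019],
       [ 0.    ,  0.    ,  0.    ,  1.    ]])}
```

View pics/top0.png

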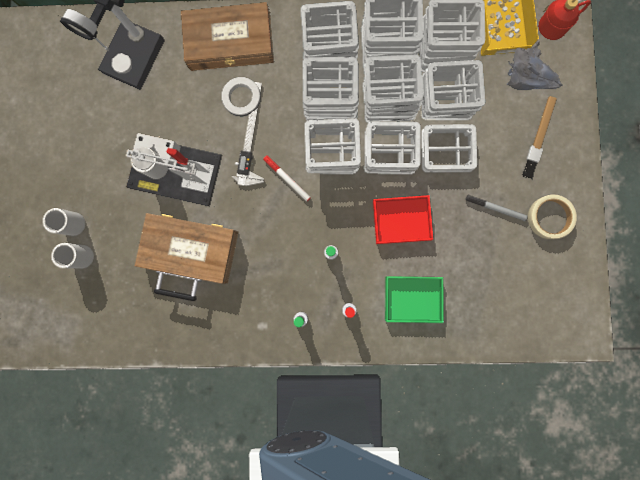

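View pics/scene0.png

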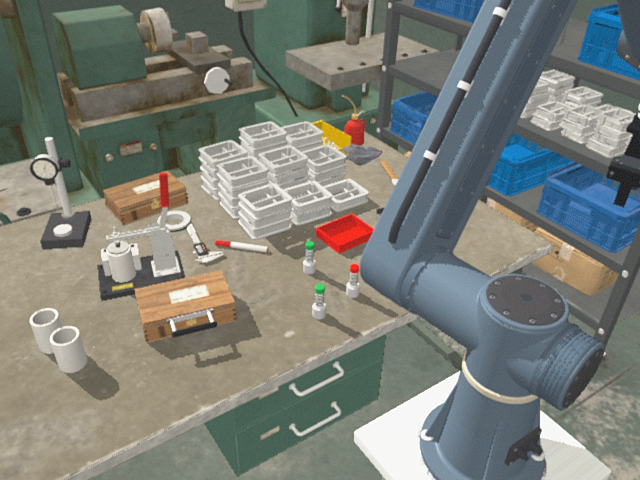

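The top view shows green caps at (300,320) and (331,252), the red cap at (349,311), the green tray at (414,299), the red tray at (403,219), and the bar-handle case at (187,248). The scene view agrees. I'll refine the positions by colour segmentation.

```bash
python3 - <<'E'
from h import *
im=cv2.imread("pics/top0.png"); hsv=cv2.cvtColor(im,cv2.COLOR_BGR2HSV); H,S,V=cv2.split(hsv)
for nm,m in(("g",(H>45)&(H<80)&(S>120)),("r",((H<8)|(H>172))&(S>150))):
    m=(m&(V>60)).astype(np.uint8); n,l,st,ce=cv2.connectedComponentsWithStats(m)
    for i in range(1,n):
        if st[i,4]<40 : continue
        u,v=ce[i]; 
        if not(250<u<460 and 180<v<340): continue
        pts=np.argwhere(l==i)[:,::-1].astype(np.float32)
        if st[i,4]<400: print(nm,st[i],ce[i],"cap",onz("top",ce[i],.076))
        else:
            b=cv2.boxPoints(cv2.minAreaRect(pts)); w=np.array([onz("top",p,.026)[:2] for p in b]); print(nm,"tray",ce[i],w.mean(0),"\n",w, np.linalg.norm(w[1]-w[0]),np.linalg.norm(w[2]-w[1]))
for c in("scene",):
  im=cv2.imread("pics/scene0.png"); H,S,V=cv2.split(cv2.cvtColor(im,cv2.COLOR_BGR2HSV))
  for nm,m in(("g",(H>45)&(H<80)&(S>120)),("r",((H<8)|(H>172))&(S>150))):
    n,l,st,ce=cv2.connectedComponentsWithStats((m&(V>60)).astype(np.uint8))
    for i in range(1,n):
        u,v=ce[i]
        if 40<st[i,4]<400 and 250<u<400 and 220<v<340: print(nm,ce[i],st[i,4],onz("scene",ce[i],.074))
E
```

```text
g [326 247   9   9  64] [330.2656 250.875 ] cap [ 0.572  -0.0242  0.076 ]
g tray [414.0557 299.3028] [ 0.4684 -0.1972] 
 [[ 0.5166 -0.1387]
 [ 0.5144 -0.2588]
 [ 0.4204 -0.2553]
 [ 0.4222 -0.136 ]] 0.12011074134324404 0.09413163139190499
g [294 317  10  10  79] [298.443  321.5316] cap [0.4308 0.0427 0.076 ]
r tray [402.5435 219.2204] [ 0.6392 -0.1795] 
 [[ 0.6849 -0.1162]
 [ 0.691  -0.2388]
 [ 0.5936 -0.2423]
 [ 0.5873 -0.1206]] 0.12277594353213686 0.09750049653914036
r [345 307  10  11  80] [349.7125 312.225 ] cap [ 0.4478 -0.0609  0.076 ]
g [309.3968 245.0952] 63 [ 0.5757 -0.0247  0.074 ]
g [319.5132 288.3684] 76 [0.434  0.0427 0.074 ]
r [354. 268.] 73 [ 0.4512 -0.0609  0.074 ]
```

```bash
cat >> h.py <<'E'
def down(yaw,tilt=0):
    """tool pointing down, jaw (tool z) along yaw (rad); tilt>0: fingertips swing toward jaw direction"""
    z=np.array([np.cos(yaw),np.sin(yaw),0]); y=np.array([0,0,-1.]); 
    a=y*np.cos(tilt)+z*np.sin(tilt); b=z*np.cos(tilt)-y*np.sin(tilt)
    return np.c_[np.cross(a,b),a,b]
def go(p,M,o=None):
    o=o or get_obs(); R0=R.from_quat(o["tool_rot"]).as_matrix()
    s=R0.T@(np.array(p)-o["position"])*1000; t=np.degrees(R.from_matrix(R0.T@M).as_rotvec())
    return np.round(s,1),np.round(t,2)
E
python3 - <<'E'
from h import *
o=get_obs(); print(R.from_quat(o["tool_rot"]).as_matrix())
for y in(0,np.pi): print(go([.4495,-.061,.20],down(y)))
print(go([.4495,-.061,.15],down(np.pi)))
E
```

```text
[[-0.953  -0.      0.3029]
 [-0.3029 -0.     -0.953 ]
 [ 0.     -1.      0.    ]]
(array([-409.9,   -0.7, -430.7]), array([ -0.  , -72.37,   0.  ]))
(array([-409.9,   -0.7, -430.7]), array([ -0.  , 107.63,  -0.  ]))
(array([-409.9,   49.3, -430.7]), array([ -0.  , 107.63,  -0.  ]))
```

Emit:
drive_tool:
  plan:
    - [-410,0,-431,0,-72.4,0,50]
    - [-410,0,-431,0,-72.4,0,50]
    - [-410,0,-431,0,-72.4,0,50]
    - [-410,0,-431,0,-72.4,0,50]
    - [-410,0,-431,0,-72.4,0,50]
    - [-410,0,-431,0,-72.4,0,50]
    - [-410,0,-431,0,-72.4,0,50]
    - [-410,0,-431,0,-72.4,0,50]
    - [-410,0,-431,0,-72.4,0,50]
    - [-410,0,-431,0,-72.4,0,50]
  newtons: 15

```text
time: 2.1
position: [0.4088, -0.1443, 0.1997]
tool_rot: [-0.5, 0.499, -0.5, 0.5]
ft_force: [1.1, -1.1, 0.1]
grip_width: 0.0501
```

```bash
python3 - <<'E'
from h import *
o=get_obs(); print(o["time"],o["position"],o["q"],R.from_quat(o["tool_rot"]).as_matrix()); print(go([.4495,-.061,.10],down(0)))
E
```

```text
2.1 [ 0.4088 -0.1443  0.1997] [-0.5983  0.2694  1.8908  0.      0.9801 -0.5995] [[ 0.0012  0.0011  1.    ]
 [-1.     -0.0007  0.0012]
 [ 0.0007 -1.      0.001 ]]
(array([-83.3,  99.7,  40.7]), array([-0.06,  0.07,  0.04]))
```

Emit:
drive_tool:
  plan:
    - [-83,60,41,0,0,0,50]
    - [-83,60,41,0,0,0,50]
    - [-83,60,41,0,0,0,50]
    - [-83,60,41,0,0,0,50]

```text
time: 2.5
position: [0.4487, -0.0616, 0.1386]
tool_rot: [0.501, -0.5, 0.498, -0.501]
ft_force: [0.5, -0.7, -0.2]
grip_width: 0.0501
```

```bash
cat >> h.py <<'E'
def caps(im,o,z=.08,amin=60):
    H,S,V=cv2.split(cv2.cvtColor(im,cv2.COLOR_BGR2HSV)); out=[]
    for nm,m in(("g",(H>45)&(H<85)&(S>110)),("r",((H<8)|(H>172))&(S>140))):
        n,l,st,ce=cv2.connectedComponentsWithStats((m&(V>60)).astype(np.uint8))
        for i in range(1,n):
            if st[i,4]>=amin: out.append((nm,st[i,4],np.round(ce[i]),onz("wrist",ce[i],z,o)))
    return out
E
python3 - <<'E'
from h import *
o=get_obs(); im=camera("wrist"); cv2.imwrite("pics/w1.png",im); print(o["position"])
for c in caps(im,o): print(*c)
print(go([.4495,-.061,.10],down(0),o))
E
```

```text
[ 0.4487 -0.0616  0.1386]
g 95 [292. 105.] [0.4321 0.0344 0.08  ]
g 472 [491. 200.] [ 0.5684 -0.0262  0.08  ]
g 2435 [330. 316.] [ 0.4586 -0.1161  0.08  ]
g 2827 [337. 382.] [ 0.4652 -0.1767  0.08  ]
r 60 [605. 129.] [0.6356 0.0206 0.08  ]
r 616 [319. 246.] [ 0.4496 -0.0602  0.08  ]
r 2908 [528. 297.] [ 0.6068 -0.0996  0.08  ]
(array([-0.5, 38.6,  0.9]), array([ 0.13,  0.24, -0.04]))
```

View pics/w1.png

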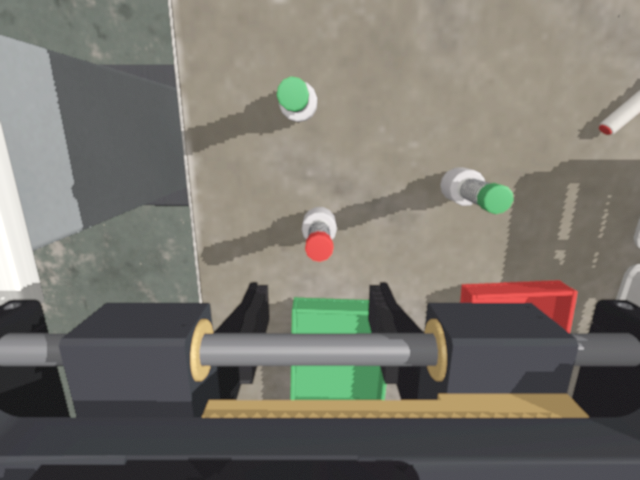

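The wrist view shows the red cap at (319,246) centred in the jaws, which matches (0.4495, -0.061). I'll descend, grip and lift.

Emit:
drive_tool:
  plan:
    - [0,50,1,0,0,0,50]
    - [0,90,1,0,0,0,50]
    - [0,107,1,0,0,0,50]
    - [0,107,1,0,0,0,50]
    - [0,107,1,0,0,0,10]
    - [0,107,1,0,0,0,10]
    - [0,107,1,0,0,0,10]
    - [0,107,1,0,0,0,10]
    - [0,107,1,0,0,0,10]
    - [0,97,1,0,0,0,10]

```text
time: 3.55
position: [0.4493, -0.0626, 0.0422]
tool_rot: [0.5, -0.5, 0.499, -0.5]
ft_force: [-0.0, -1.2, -0.7]
grip_width: 0.0203
```

```bash
python3 - <<'E'
from h import *
o=get_obs(); print(o["position"],o["grip_width"]); print(go([.639,-.1795,.10],down(np.radians(-3)),o))
E
```

```text
[ 0.4493 -0.0626  0.0422] 0.02028253912122378
(array([117. , -58.2, 189.5]), array([ 0.11,  3.05, -0.04]))
```

Emit:
drive_tool:
  plan:
    - [0,-40,0,0,0,0,10]
    - [0,-58,0,0,0,0,10]
    - [25,-58,40,0,0,0,10]
    - [53,-58,85,0,0,0,10]
    - [80,-58,130,0,0,0,10]
    - [105,-58,170,0,0,0,10]
    - [116,-58,189,0,2,0,10]
    - [116,-58,189,0,2,0,10]
    - [116,-58,189,0,2,0,10]

```text
time: 4.45
position: [0.6381, -0.1783, 0.1001]
tool_rot: [-0.492, 0.509, -0.508, 0.491]
ft_force: [0.0, -0.8, -0.5]
grip_width: 0.0201
```

```bash
python3 - <<'E'
from h import *
o=get_obs(); print(o["position"],o["grip_width"]); print(go([.639,-.1795,.036],down(np.radians(-2)),o)); im=camera("wrist"); cv2.imwrite("pics/w2.png",im)
H,S,V=cv2.split(cv2.cvtColor(im,cv2.COLOR_BGR2HSV)); ys,xs=np.nonzero(((H<8)|(H>172))&(S>140)&(V>60))
print(xs.min(),xs.max(),ys.min(),ys.max())
E
```

```text
[ 0.6381 -0.1783  0.1001] 0.020050667469260843
(array([ 1.3, 64.1,  1.1]), array([ 0.12,  0.05, -0.06]))
250 385 159 332
```

View pics/w2.png

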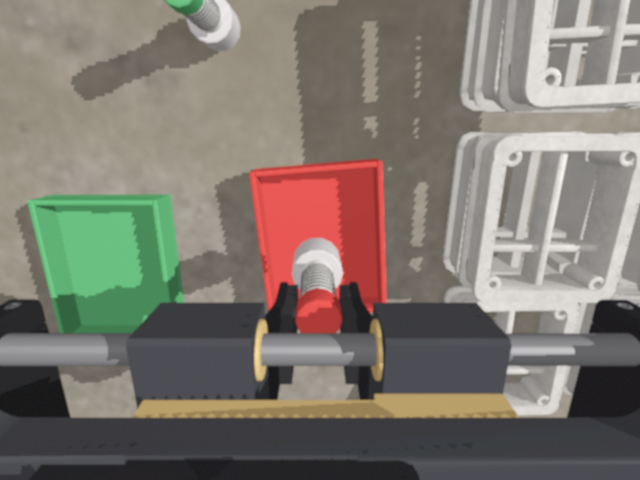

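The wrist view shows the red gauge held upright over the red tray, cap at (320,310), with crates to the right at about (550,215). I'll place it 13 mm nearer the robot to clear the crates.

Emit:
drive_tool:
  plan:
    - [1,25,-13,0,0,0,10]
    - [1,50,-13,0,0,0,10]
    - [1,60,-13,0,0,0,10]
    - [1,64,-13,0,0,0,10]
    - [1,64.5,-13,0,0,0,10]
    - [1,64.5,-13,0,0,0,10]
    - [1,64.5,-13,0,0,0,45]
    - [1,64.5,-13,0,0,0,45]
    - [1,64.5,-13,0,0,0,45]
    - [1,64.5,-13,0,0,0,45]

```text
time: 5.5
position: [0.6264, -0.1795, 0.0357]
tool_rot: [0.491, -0.508, 0.509, -0.491]
ft_force: [-0.8, -0.3, -1.1]
grip_width: 0.042
```

Emit:
drive_tool:
  plan:
    - [0,-40,0,0,0,0,45]
    - [0,-80,0,0,0,0,45]
    - [0,-100,0,0,0,0,45]
    - [0,-100,0,0,0,0,45]

```text
time: 5.9
position: [0.6289, -0.1806, 0.1398]
tool_rot: [0.49, -0.506, 0.511, -0.492]
ft_force: [0.9, -0.2, 0.2]
grip_width: 0.0449
```

```bash
python3 - <<'E'
from h import *
o=get_obs(); print(o["time"],o["position"],o["grip_width"]); im=camera("wrist")
for c in caps(im,o,.084): print(*c)
print(go([.573,-.0245,.115],down(0),o))
E
```

```text
5.9 [ 0.6289 -0.1806  0.1398] 0.044886397073461565
g 241 [223.  18.] [ 0.5786 -0.0352  0.084 ]
g 13609 [142. 244.] [ 0.5057 -0.1721  0.084 ]
r 13812 [331. 222.] [ 0.64   -0.1611  0.084 ]
(array([-154.2,   23.8,  -61.4]), array([-0.45, -1.96,  0.2 ]))
```

Emit:
drive_tool:
  plan:
    - [-154,10,-61,0,-2,0,50]
    - [-154,10,-61,0,-2,0,50]
    - [-154,10,-61,0,-2,0,50]
    - [-154,10,-61,0,-2,0,50]
    - [-154,10,-61,0,-2,0,50]

```text
time: 6.45
position: [0.5679, -0.0208, 0.1242]
tool_rot: [0.502, -0.5, 0.497, -0.5]
ft_force: [-0.0, -0.3, 0.3]
grip_width: 0.0501
```

```bash
python3 - <<'E'
from h import *
o=get_obs(); im=camera("wrist"); cv2.imwrite("pics/w3.png",im); print(o["position"])
for c in caps(im,o,.08): print(*c)
print(go([.573,-.0245,.0315],down(0),o))
E
```

```text
[ 0.5679 -0.0208  0.1242]
g 887 [108. 160.] [0.4358 0.0414 0.08  ]
g 592 [325. 259.] [ 0.5733 -0.0239  0.08  ]
g 656 [257. 385.] [ 0.5215 -0.1279  0.08  ]
r 915 [587.  72.] [0.7253 0.0932 0.08  ]
r 148 [356. 330.] [ 0.5964 -0.0789  0.08  ]
r 520 [350. 383.] [ 0.5936 -0.1248  0.08  ]
r 125 [396. 392.] [ 0.6288 -0.1333  0.08  ]
(array([ 3.8, 92.6,  5.5]), array([ 0.27,  0.25, -0.07]))
```

```bash
python3 - <<'E'
from h import *
camera("wrist");camera("wrist");o=get_obs(); print(o["position"],o["joint_velocities"])
print(go([.5735,-.0245,.0315],down(0),o))
E
```

```text
[ 0.5715 -0.0248  0.1255] [-0.0156 -0.0004 -0.0104  0.0022  0.0029  0.0023]
(array([-0.4, 94. ,  1.9]), array([-0.06, -0.  ,  0.05]))
```

Now it has settled.

Emit:
drive_tool:
  plan:
    - [0,45,2,0,0,0,50]
    - [0,80,2,0,0,0,50]
    - [0,93.5,2,0,0,0,50]
    - [0,93.5,2,0,0,0,50]
    - [0,93.5,2,0,0,0,10]
    - [0,93.5,2,0,0,0,10]
    - [0,93.5,2,0,0,0,10]
    - [0,93.5,2,0,0,0,10]
    - [0,93.5,2,0,0,0,10]
    - [0,93.5,2,0,0,0,10]

```text
time: 7.6
position: [0.5731, -0.0234, 0.0332]
tool_rot: [-0.5, 0.499, -0.5, 0.501]
ft_force: [0.5, 0.4, 5.1]
grip_width: 0.0203
```

```bash
python3 - <<'E'
from h import *
o=get_obs(); print(o["position"],o["grip_width"])
print(go([.468,-.227,.10],down(0),o))
E
```

```text
[ 0.5731 -0.0234  0.0332] 0.0202719329335197
(array([ 203.5,  -66.9, -105.1]), array([-0.1 ,  0.05,  0.02]))
```

Emit:
drive_tool:
  plan:
    - [0,-40,0,0,0,0,10]
    - [0,-67,0,0,0,0,10]
    - [40,-67,-20,0,0,0,10]
    - [80,-67,-40,0,0,0,10]
    - [120,-67,-60,0,0,0,10]
    - [160,-67,-82,0,0,0,10]
    - [190,-67,-100,0,0,0,10]
    - [202,-67,-105,0,0,0,10]
    - [202,-67,-105,0,0,0,10]
    - [202,-67,-105,0,0,0,10]

```text
time: 8.6
position: [0.4677, -0.2246, 0.0992]
tool_rot: [-0.5, 0.5, -0.5, 0.5]
ft_force: [0.7, 0.4, -0.9]
grip_width: 0.0202
```

```bash
python3 - <<'E'
from h import *
camera("wrist");camera("wrist");o=get_obs(); im=camera("wrist"); cv2.imwrite("pics/w4.png",im)
print(o["position"],o["grip_width"],R.from_quat(o["tool_rot"]).as_matrix()[:,1])
print(go([.468,-.225,.037],down(0),o))
E
```

```text
[ 0.4679 -0.2239  0.0992] 0.02044571462915176 [-0.0002  0.0007 -1.    ]
(array([ 1.1, 62.2,  0.1]), array([ 0.01,  0.13, -0.04]))
```

View pics/w4.png

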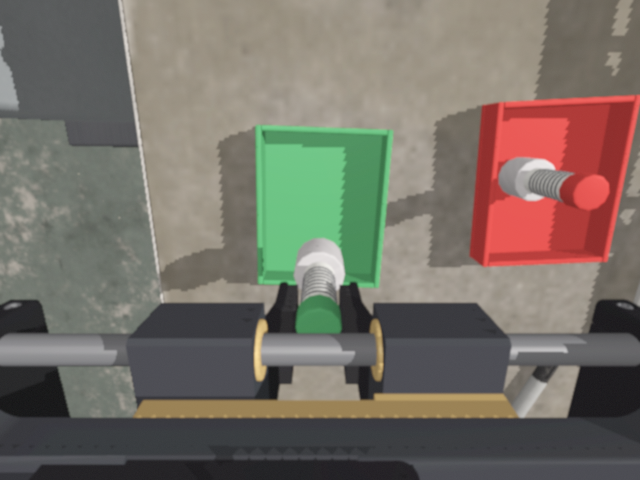

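The red gauge stands upright in the red tray (cap at (585,190)) and the green one is held over the green tray (cap at (320,315)). Before lowering, I'll check the tray edges from this view.

```bash
python3 - <<'E'
from h import *
o=get_obs()
for p in((257,126),(391,131),(379,287),(258,284)): print(onz("wrist",p,.026,o))
print(go([.468,-.223,.0365],down(0),o))
E
```

```text
[ 0.4263 -0.1404  0.026 ]
[ 0.5189 -0.1434  0.026 ]
[ 0.5169 -0.2611  0.026 ]
[ 0.4214 -0.2588  0.026 ]
(array([-0.8, 62.8, -0. ]), array([ 0.01,  0.16, -0.03]))
```

Emit:
drive_tool:
  plan:
    - [3,25,2,0,0,0,10]
    - [3,48,2,0,0,0,10]
    - [3,58,2,0,0,0,10]
    - [3,62,2,0,0,0,10]
    - [3,62,2,0,0,0,10]
    - [3,62,2,0,0,0,10]
    - [3,62,2,0,0,0,45]
    - [3,62,2,0,0,0,45]
    - [3,62,2,0,0,0,45]
    - [3,62,2,0,0,0,45]

```text
time: 9.75
position: [0.4695, -0.2285, 0.0375]
tool_rot: [-0.5, 0.5, -0.5, 0.5]
ft_force: [0.7, -0.3, 0.1]
grip_width: 0.0414
```

Emit:
drive_tool:
  plan:
    - [0,-40,0,0,0,0,45]
    - [0,-80,0,0,0,0,45]
    - [-40,-87,-5,0,0,0,45]
    - [-80,-87,-15,0,0,0,50]
    - [-125,-87,-23,0,0,0,50]
    - [-170,-87,-30,0,0,0,50]
    - [-215,-87,-36,0,0,0,50]
    - [-255,-87,-38,0,0,0,50]
    - [-269,-87,-38,0,0,0,50]
    - [-269,-87,-38,0,0,0,50]

```text
time: 10.75
position: [0.4307, 0.0424, 0.1245]
tool_rot: [0.501, -0.499, 0.499, -0.501]
ft_force: [0.5, -1.2, -0.0]
grip_width: 0.0501
```

```bash
python3 - <<'E'
from h import *
camera("wrist");camera("wrist");o=get_obs(); im=camera("wrist"); cv2.imwrite("pics/w5.png",im)
print(o["time"],o["position"],o["grip_width"])
for c in caps(im,o,.08): print(*c)
print(go([.433,.0427,.0325],down(0),o))
E
```

```text
10.85 [0.4316 0.0403 0.1245] 0.04993318400360817
g 541 [317. 251.] [0.4318 0.043  0.08  ]
g 334 [351. 396.] [ 0.4583 -0.0762  0.08  ]
r 78 [571. 390.] [ 0.6285 -0.0712  0.08  ]
(array([-2.4, 92. ,  1.3]), array([-0.04,  0.09,  0.03]))
```

Emit:
drive_tool:
  plan:
    - [-2,45,1,0,0,0,50]
    - [-2,80,1,0,0,0,50]
    - [-2,92,1,0,0,0,50]
    - [-2,92,1,0,0,0,50]
    - [-2,92,1,0,0,0,10]
    - [-2,92,1,0,0,0,10]
    - [-2,92,1,0,0,0,10]
    - [-2,92,1,0,0,0,10]
    - [-2,92,1,0,0,0,10]
    - [-2,82,1,0,0,0,10]

```text
time: 11.9
position: [0.4315, 0.0427, 0.0422]
tool_rot: [0.501, -0.5, 0.499, -0.5]
ft_force: [-0.0, -0.6, -0.3]
grip_width: 0.0201
```

```bash
python3 - <<'E'
from h import *
o=get_obs(); print(o["position"],o["grip_width"])
print(go([.4705,-.170,.105],down(0),o))
E
```

```text
[0.4315 0.0427 0.0422] 0.020062975307981845
(array([212.7, -62.9,  38.7]), array([ 0.11,  0.05, -0.02]))
```

Emit:
drive_tool:
  plan:
    - [0,-40,0,0,0,0,10]
    - [20,-63,5,0,0,0,10]
    - [60,-63,12,0,0,0,10]
    - [105,-63,20,0,0,0,10]
    - [150,-63,28,0,0,0,10]
    - [190,-63,36,0,0,0,10]
    - [210,-63,39,0,0,0,10]
    - [213,-63,39,0,0,0,10]
    - [213,-63,39,0,0,0,10]
    - [213,-63,39,0,0,0,10]

```text
time: 12.9
position: [0.4704, -0.1687, 0.1054]
tool_rot: [0.5, -0.5, 0.499, -0.5]
ft_force: [0.6, -0.2, -0.2]
grip_width: 0.0198
```

```bash
python3 - <<'E'
from h import *
camera("wrist");camera("wrist");o=get_obs(); print(o["position"],o["grip_width"])
print(go([.4705,-.171,.037],down(0),o))
im=camera("top")
for r in mark_of("top","gauge_green_1"): print(r["conf"],onz("top",r["location"],.004))
E
```

```text
[ 0.4707 -0.1686  0.1054] 0.020390497756203146
(array([ 2.4, 68.4, -0.2]), array([ 0.06,  0.14, -0.05]))
```

Emit:
drive_tool:
  plan:
    - [1,30,0,0,0,0,10]
    - [1,55,0,0,0,0,10]
    - [1,65,0,0,0,0,10]
    - [1,68.5,0,0,0,0,10]
    - [1,68.5,0,0,0,0,10]
    - [1,68.5,0,0,0,0,10]
    - [1,68.5,0,0,0,0,45]
    - [1,68.5,0,0,0,0,45]
    - [1,68.5,0,0,0,0,45]
    - [1,68.5,0,0,0,0,45]

```text
time: 14.1
position: [0.4716, -0.1715, 0.037]
tool_rot: [-0.5, 0.5, -0.5, 0.5]
ft_force: [-0.5, 0.8, -0.3]
grip_width: 0.0422
```

Emit:
drive_tool:
  plan:
    - [0,-40,0,0,0,0,45]
    - [0,-80,0,0,0,0,45]
    - [0,-120,0,0,0,0,45]
    - [-40,-150,-20,0,0,0,40]
    - [-80,-160,-40,0,0,0,40]
    - [-130,-160,-50,0,0,0,40]
    - [-180,-160,-60,0,0,0,40]
    - [-230,-160,-70,0,0,0,40]
    - [-280,-160,-70,0,0,0,40]
    - [-330,-160,-70,0,0,0,40]

```text
time: 15.1
position: [0.4005, 0.1574, 0.1972]
tool_rot: [-0.5, 0.5, -0.5, 0.5]
ft_force: [1.3, -0.6, -0.3]
grip_width: 0.04
```

```bash
python3 - <<'E'
from h import *
camera("wrist");o=get_obs(); print(o["time"],o["position"],o["q"])
im=camera("wrist"); t=camera("top"); s=camera("scene"); cv2.imwrite("pics/w6.png",im); cv2.imwrite("pics/t6.png",t); cv2.imwrite("pics/s6.png",s)
a=np.vstack([cv2.resize(t[170:340,340:480],(400,486))]); b=cv2.resize(im,(648,486)); cv2.imwrite("pics/c6.png",cv2.resize(np.hstack([a,b]),(800,371)))
for c in("wrist","top","scene"):
  for n,z in(("handle_bar",.046),("case_hinge",.037),("gauge_case",0)):
    for r in mark_of(c,n)[:2]: print(c,n,round(r["conf"],2),np.round(r["location"]),onz(c,r["location"],z,o))
E
```

```text
15.15 [0.4    0.1648 0.1974] [0.1269 0.2707 1.8977 0.0068 0.9707 0.1171]
wrist handle_bar 0.93 [422.  63.] [0.4892 0.3026 0.046 ]
wrist case_hinge 0.8 [588. 103.] [0.6457 0.2721 0.037 ]
wrist gauge_case 0.89 [503.  91.] [0.5849 0.2851 0.    ]
top handle_bar 0.81 [177. 294.] [0.4887 0.2995 0.046 ]
top case_hinge 0.9 [190. 223.] [0.64   0.2738 0.037 ]
top gauge_case 0.78 [192. 251.] [0.5819 0.2817 0.    ]
scene handle_bar 0.66 [195. 329.] [0.4896 0.3043 0.046 ]
scene case_hinge 0.81 [178. 282.] [0.6561 0.2707 0.037 ]
scene gauge_case 0.68 [186. 314.] [0.5906 0.2843 0.    ]
```

View pics/c6.png

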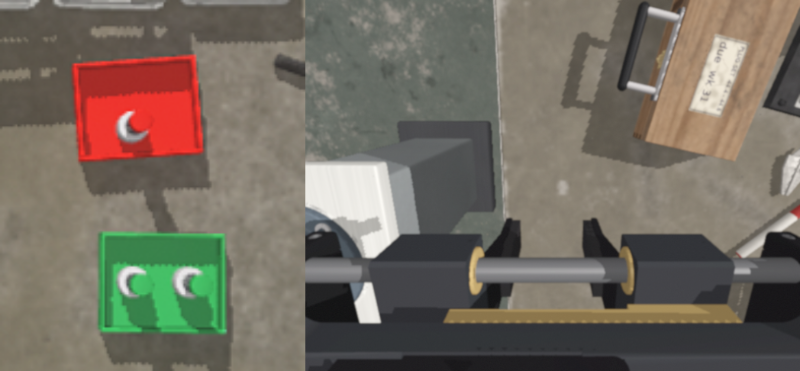

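The crop shows all three gauges upright: red in the red tray at about (135,125), the greens in the green tray at about (135,283) and (190,283). The bar handle is at the top right at about (633,47), seen by the wrist camera. I'll move beside the handle for a closer look.

```bash
python3 - <<'E'
from h import *
print(go([.480,.248,.17],down(np.radians(-11.3))))
E
```

```text
(array([-93.4,  26.8,  78.4]), array([ 0.01, 11.21,  0.  ]))
```

Emit:
drive_tool:
  plan:
    - [-45,14,40,0,6,0,30]
    - [-86,27,78,0,11.3,0,30]
    - [-86,27,78,0,11.3,0,30]
    - [-86,27,78,0,11.3,0,30]
    - [-86,27,78,0,11.3,0,30]
    - [-86,27,78,0,11.3,0,30]

```text
time: 16.35
position: [0.478, 0.2407, 0.1699]
tool_rot: [-0.449, 0.547, -0.547, 0.448]
ft_force: [0.8, -0.1, 0.1]
grip_width: 0.0305
```

```bash
python3 - <<'E'
from h import *
camera("wrist");o=get_obs(); im=camera("wrist"); cv2.imwrite("pics/w7.png",im); print(o["position"],o["q"])
for n,z in(("handle_bar",.046),("case_hinge",.037),("gauge_case",0)):
    for r in mark_of("wrist",n)[:2]: print(n,round(r["conf"],2),np.round(r["location"]),onz("wrist",r["location"],z,o))
E
```

```text
[0.4782 0.2407 0.1701] [ 0.2576  0.4466  1.6881 -0.0002  1.0079  0.4551]
handle_bar 0.64 [316. 154.] [0.4894 0.3014 0.046 ]
case_hinge 0.63 [502. 155.] [0.6479 0.2687 0.037 ]
gauge_case 0.94 [420. 150.] [0.588  0.2827 0.    ]
```

View pics/w7.png

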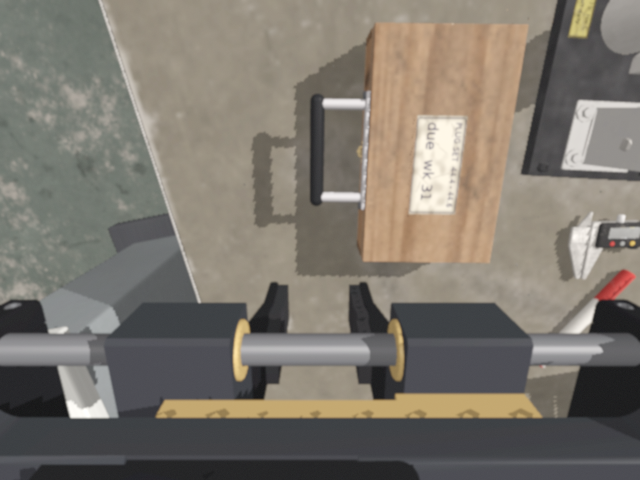

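The close view shows a round black bar from (318,97) to (317,203), centre (317,150), with the case front at about column 365. I'll compute the case yaw and the grasp.

```bash
cat >> h.py <<'E'
E
python3 - <<'E'
from h import *
o=get_obs(); im=cv2.imread("pics/w7.png"); g=cv2.cvtColor(im,cv2.COLOR_BGR2GRAY)
m=(g<45).astype(np.uint8); n,l,st,ce=cv2.connectedComponentsWithStats(m); i=l[150,317]; print(st[i],ce[i])
pts=np.argwhere(l==i)[:,::-1]; r=cv2.minAreaRect(pts.astype(np.float32)); print(r)
a=pts[pts[:,1]<=st[i,1]+8].mean(0); b=pts[pts[:,1]>=st[i,1]+st[i,3]-9].mean(0)
A,B,C=[onz("wrist",p,.048,o) for p in(a,b,ce[i])]; d=A-B; yaw=np.arctan2(d[1],d[0])-np.pi/2
print(A,B,np.linalg.norm(d),C,(A+B)/2,"yaw",np.degrees(yaw))
for p in((378,25),(525,25),(490,262),(361,262)): print(onz("wrist",p,.054,o))
E
```

```text
[     0      0    640    480 289388] [321.194  229.4963]
((319.5, 239.5), (479.0, 639.0), 90.0)
[0.5145 0.4086 0.048 ] [ 0.5835 -0.0775  0.048 ] 0.4910179116503898 [0.4819 0.2369 0.048 ] [0.549  0.1656 0.048 ] yaw 8.076057220940399
[0.5542 0.3851 0.054 ]
[0.6616 0.3637 0.054 ]
[0.6256 0.1789 0.054 ]
[0.5115 0.2017 0.054 ]
```

```bash
cat >> h.py <<'E'
YAW=np.radians(-11.7)
CX=np.array([np.cos(YAW),np.sin(YAW),0])
BAR=np.array([.4893,.3022,.046])
HINGE=BAR+CX*.1575; HINGE[2]=.037
def pose(th,tilt):
    """TCP position and orientation with the bar between the pads, lid at th, tilt (rad)"""
    a0=np.arctan2(.009,.1575); r=.1578; M=down(YAW,tilt)
    bar=HINGE+r*(-CX*np.cos(th+a0)+np.array([0,0,np.sin(th+a0)]))
    return bar+.019*M[:,1],M
E
python3 - <<'E'
from h import *
o=get_obs()
A,B,C=[onz("wrist",p,.046,o) for p in((318,98),(317,202),(317,150))]; d=A-B
print(A,B,np.linalg.norm(d),C,np.degrees(np.arctan2(d[1],d[0]))-90)
p,M=pose(0,np.radians(20)); print("hinge",HINGE,"tcp",p); print(go(p-.08*M[:,1],M,o)); print(go(p,M,o))
# height of red lever in scene assuming position from top/scene rays closest approach
o1,d1=ray("top",(178,157)); o2,d2=ray("scene",(163,176))
s=np.linalg.lstsq(np.c_[d1,-d2],o2-o1,rcond=None)[0]; print("lever",o1+d1*s[0],o2+d2*s[1])
E
```

```text
[0.5006 0.3449 0.046 ] [0.4831 0.2617 0.046 ] 0.08502152081053231 [0.4918 0.3051 0.046 ] -11.891441721786421
hinge [0.6435 0.2703 0.037 ] tcp [0.4956 0.3009 0.0281]
(array([-62. ,  67. , -22.7]), array([19.98,  0.39, -0.08]))
(array([-61.8, 142.2,   4.6]), array([19.98,  0.39, -0.08]))
lever [0.7302 0.232  0.2526] [0.7371 0.2435 0.258 ]
```

Emit:
drive_tool:
  plan:
    - [-40,30,-20,8,0.2,0,28]
    - [-61.5,60,-22,16,0.4,0,28]
    - [-61.5,67,-22,20,0.4,0,28]
    - [-61.5,67,-22,20,0.4,0,28]
    - [-61.5,67,-22,20,0.4,0,28]

```text
time: 17.1
position: [0.4693, 0.3064, 0.1029]
tool_rot: [0.363, -0.445, 0.634, -0.518]
ft_force: [-0.1, 1.0, 0.8]
grip_width: 0.0281
```

```bash
python3 - <<'E'
from h import *
camera("wrist");camera("wrist"); o=get_obs(); im=camera("wrist"); cv2.imwrite("pics/w8.png",im); print(o["position"],o["q"])
for r in mark_of("wrist","handle_bar")[:2]: print(r["conf"],r["location"],onz("wrist",r["location"],.046,o))
p,M=pose(0,np.radians(20)); print(go(p,M,o))
E
```

```text
[0.4718 0.3065 0.1043] [ 0.5088  0.5327  1.8777 -0.4756  0.5076  1.1062]
0.61 [312.2, 244.5] [0.4896 0.3051 0.046 ]
(array([ 0.9, 79.9, -3.2]), array([-0.1 , -0.09, -0.17]))
```

View pics/w8.png

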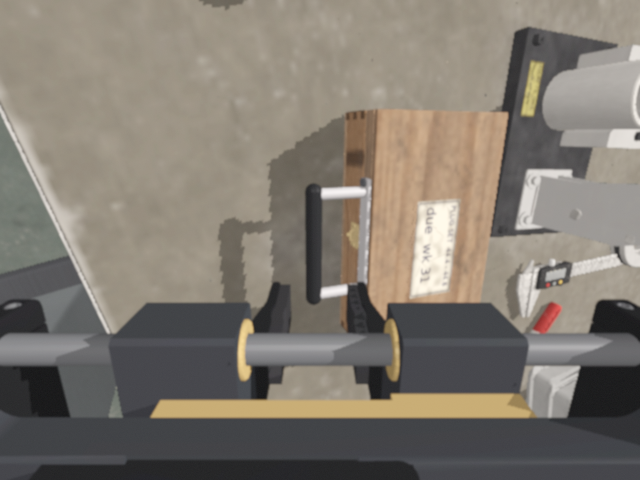

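The bar runs from (314,187) to (314,300), centred between the open fingers, and its computed position (0.4896, 0.305) agrees within 3 mm. I'll descend and grip.

Emit:
drive_tool:
  plan:
    - [-1,25,-2.5,0,0,0,28]
    - [-1,50,-2.5,0,0,0,28]
    - [-1,70,-2.5,0,0,0,28]
    - [-1,80,-2.5,0,0,0,28]
    - [-1,80,-2.5,0,0,0,28]
    - [-1,80,-2.5,0,0,0,28]

```text
time: 17.9
position: [0.495, 0.3021, 0.0275]
tool_rot: [0.361, -0.445, 0.635, -0.518]
ft_force: [0.1, 0.5, -0.0]
grip_width: 0.0281
```

Emit:
drive_tool:
  plan:
    - [0,0,0,0,0,0,5]
    - [0,0,0,0,0,0,5]
    - [0,0,0,0,0,0,5]
    - [0,0,0,0,0,0,5]
    - [0,0,0,0,0,0,5]
  newtons: 20

```text
time: 18.4
position: [0.4955, 0.3026, 0.0279]
tool_rot: [0.361, -0.445, 0.635, -0.518]
ft_force: [1.0, -2.0, 6.6]
grip_width: 0.0062
```

```bash
python3 - <<'E'
from h import *
o=get_obs(); print(o["position"],o["grip_width"],o["ft_force"])
r=np.radians
p0,M0=pose(0,r(20))
for t in range(3,61,3):
    p,M=pose(r(t),r(20-25*t/57)); print(t,np.round(M0.T@(p-p0)*1000,1),round(25*t/57,1))
# check rotation sign
print(np.degrees(R.from_matrix(M0.T@M).as_rotvec()))
E
```

```text
[0.4955 0.3026 0.0279] 0.006162154300828979 [ 1.0192 -2.0309  6.5752]
3 [ 0.  -7.5  3. ] 1.3
6 [  0.  -14.8   6.4] 2.6
9 [ -0.  -22.   10.2] 3.9
12 [ -0.  -28.9  14.4] 5.3
15 [  0.  -35.5  18.9] 6.6
18 [ -0.  -41.9  23.8] 7.9
21 [ -0.  -48.1  28.9] 9.2
24 [ -0.  -53.9  34.4] 10.5
27 [  0.  -59.4  40.2] 11.8
30 [ -0.  -64.6  46.3] 13.2
33 [ -0.  -69.5  52.6] 14.5
36 [ -0.  -74.   59.2] 15.8
39 [ -0.  -78.2  66. ] 17.1
42 [ -0.  -82.   72.9] 18.4
45 [ -0.  -85.4  80.1] 19.7
48 [ -0.  -88.4  87.5] 21.1
51 [ -0. -91.  95.] 22.4
54 [ -0.  -93.2 102.6] 23.7
57 [  0.  -95.  110.3] 25.0
60 [  0.  -96.3 118. ] 26.3
[-26.3158   0.      -0.    ]
```

The opening reads 6 mm on a 12 mm bar, so something is off. I'll look.

```bash
python3 - <<'E'
from h import *
camera("wrist"); o=get_obs(); w=camera("wrist"); s=camera("scene"); print(o["grip_width"],o["ft_force"],o["position"])
a=cv2.resize(s[250:370,110:270],(400,300),interpolation=cv2.INTER_CUBIC); b=cv2.resize(w[150:450,160:560],(400,300)); cv2.imwrite("pics/c9.png",np.hstack([a,b]))
for r in mark_of("wrist","handle_bar")[:2]: print(r["conf"],r["location"],onz("wrist",r["location"],.046,o))
E
```

```text
0.0056104561690766466 [ 0.5716 -1.5684  7.2046] [0.4954 0.3026 0.028 ]
0.77 [315.6, 295.4] [0.4886 0.3044 0.046 ]
```

View pics/c9.png

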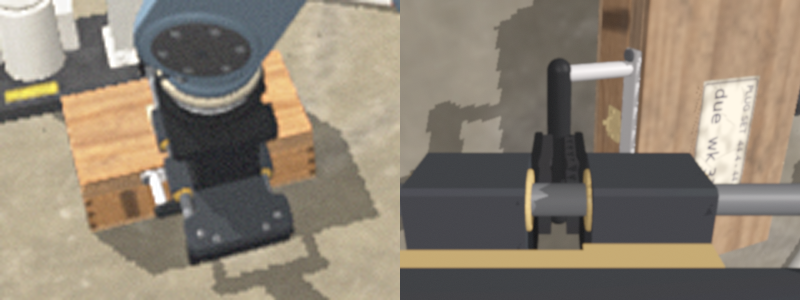

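```bash
python3 - <<'E'
from h import *
o=get_obs();w=camera("wrist"); print(o["grip_width"],o["ft_force"])
cv2.imwrite("pics/c10.png",cv2.resize(w[190:400,240:520],(800,600),interpolation=cv2.INTER_CUBIC))
E
```

```text
0.005478730820527483 [-0.6418 -1.3198  8.8208]
```

View pics/c10.png

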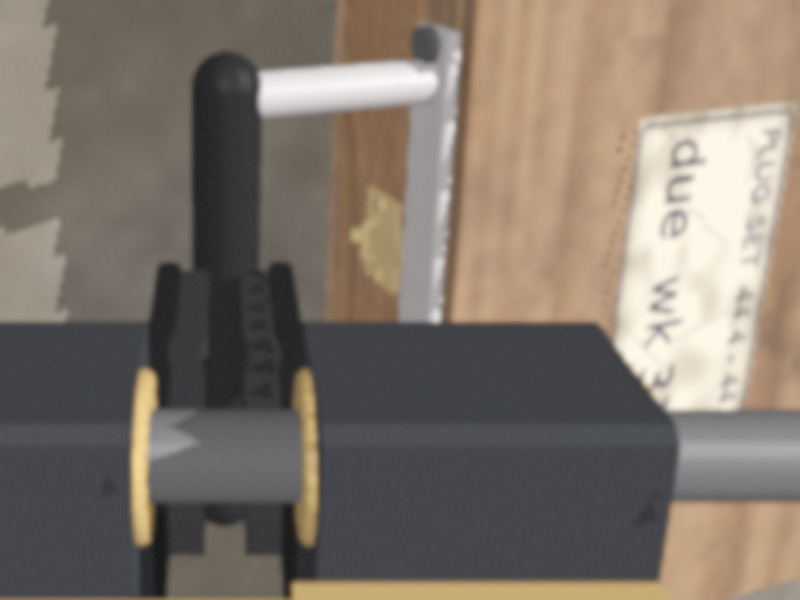

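The bar runs through the jaw gap at (225,300), but the pads look as if they close on its upper half. I'll open, go about 9 mm deeper and regrip.

Emit:
drive_tool:
  plan:
    - [0,0,0,0,0,0,28]
    - [0,0,0,0,0,0,28]
    - [0,0,0,0,0,0,28]
    - [0,0,0,0,0,0,28]
    - [0,9,0,0,0,0,28]
    - [0,9,0,0,0,0,28]
    - [0,9,0,0,0,0,28]

```text
time: 19.35
position: [0.4971, 0.3014, 0.0176]
tool_rot: [0.362, -0.445, 0.635, -0.517]
ft_force: [-0.5, -0.2, 0.4]
grip_width: 0.0277
```

Emit:
drive_tool:
  plan:
    - [0,0,0,0,0,0,8]
    - [0,0,0,0,0,0,8]
    - [0,0,0,0,0,0,8]
    - [0,0,0,0,0,0,8]
    - [0,0,0,0,0,0,8]
    - [0,0,0,0,0,0,8]

```text
time: 19.95
position: [0.4986, 0.3016, 0.0189]
tool_rot: [0.361, -0.445, 0.635, -0.518]
ft_force: [4.6, -3.3, 0.7]
grip_width: 0.011
```

The opening is now 11 mm on the 12 mm bar with low forces, so it is gripped. I'll recompute the arc with this grasp offset.

```bash
python3 - <<'E'
from h import *
o=get_obs(); r=np.radians
def pz(th,tilt):
    p,M=pose(th,tilt); return p+.008*M[:,1],M
p0,M0=pz(0,r(20)); print(p0,o["position"])
for t in(2,5,8,11,14,17,20,24,27,28,31,34,37,40,43,46,49,52,55,57,59):
    p,M=pz(r(t),r(20-25*t/57)); print(t,np.round(M0.T@(p-p0)*1000,1),round(-25*t/57,1))
E
```

```text
[0.4983 0.3003 0.0206] [0.4986 0.3016 0.0189]
2 [ 0.  -5.   1.9] -0.9
5 [ -0.  -12.4   5. ] -2.2
8 [ -0.  -19.6   8.4] -3.5
11 [ -0.  -26.6  12.3] -4.8
14 [ -0.  -33.4  16.5] -6.1
17 [ -0.  -39.9  21.1] -7.5
20 [  0.  -46.1  25.9] -8.8
24 [ -0. -54.  33.] -10.5
27 [ -0.  -59.6  38.6] -11.8
28 [ -0.  -61.4  40.5] -12.3
31 [ -0.  -66.5  46.5] -13.6
34 [  0.  -71.3  52.7] -14.9
37 [ -0.  -75.8  59.2] -16.2
40 [ -0.  -79.9  65.8] -17.5
43 [ -0.  -83.6  72.7] -18.9
46 [ -0.  -86.9  79.8] -20.2
49 [  0.  -89.8  87. ] -21.5
52 [ -0.  -92.4  94.4] -22.8
55 [ -0.  -94.5 101.8] -24.1
57 [  0.  -95.7 106.9] -25.0
59 [ -0.  -96.7 112. ] -25.9
```

Emit:
drive_tool:
  plan:
    - [0,-5,2,-0.9,0,0,8]
    - [0,-12.5,5,-2.2,0,0,8]
    - [0,-19.5,8.5,-3.5,0,0,8]
    - [0,-26.5,12.5,-4.8,0,0,8]
    - [0,-33.5,16.5,-6.1,0,0,8]
    - [0,-40,21,-7.5,0,0,8]
    - [0,-46,26,-8.8,0,0,8]
    - [0,-54,33,-10.5,0,0,8]
    - [0,-54,33,-10.5,0,0,8]
  newtons: 25

```text
time: 20.85
position: [0.5095, 0.2992, 0.0808]
tool_rot: [0.407, -0.502, 0.591, -0.482]
ft_force: [-0.1, -0.1, -2.4]
grip_width: 0.011
```

```bash
python3 - <<'E'
from h import *
o=get_obs(); print(o["position"],o["grip_width"],o["ft_force"],o["q"])
o=get_obs();w=camera("wrist");s=camera("scene");cv2.imwrite("pics/w11.png",w)
p,M=pose(np.radians(24),np.radians(9.5)); print("expect bar",p-.019*M[:,1])
for c in("wrist","scene"):
  for r in mark_of(c,"handle_bar")[:2]: print(c,r["conf"],r["location"],onz(c,r["location"],(p-.019*M[:,1])[2],o))
E
```

```text
[0.5095 0.2992 0.0808] 0.010991081040127767 [-0.11   -0.0647 -2.4082] [ 0.3931  0.606   1.7246 -0.1451  0.6783  0.7056]
expect bar [0.5062 0.2987 0.1093]
```

The lid weight shows (-2.4 N) and the opening still reads 11 mm, so the bar is being carried. Continuing the arc.

```bash
python3 - <<'E'
from h import *
r=np.radians
def pz(th,tilt):
    p,M=pose(th,tilt); return p+.008*M[:,1],M
p0,M0=pz(r(24),r(20-25*24/57)); print(p0)
for t in(28,32,36,40,44,48,52,55,57,59):
    p,M=pz(r(t),r(20-25*t/57)); print(t,np.round(M0.T@(p-p0)*1000,1),round(-25*(t-24)/57,1))
E
```

```text
[0.5105 0.2978 0.0827]
28 [ 0.  -8.6  6.1] -1.8
32 [  0.  -16.7  12.7] -3.5
36 [  0.  -24.3  19.9] -5.3
40 [ -0.  -31.4  27.6] -7.0
44 [  0.  -37.9  35.8] -8.8
48 [ -0.  -43.7  44.4] -10.5
52 [  0.  -48.9  53.4] -12.3
55 [  0.  -52.4  60.3] -13.6
57 [  0.  -54.5  65.1] -14.5
59 [ -0.  -56.4  69.9] -15.4
```

Emit:
drive_tool:
  plan:
    - [0,-8.5,6,-1.8,0,0,8]
    - [0,-16.5,12.5,-3.5,0,0,8]
    - [0,-24.5,20,-5.3,0,0,8]
    - [0,-31.5,27.5,-7,0,0,8]
    - [0,-38,36,-8.8,0,0,8]
    - [0,-43.5,44.5,-10.5,0,0,8]
    - [0,-49,53.5,-12.3,0,0,8]
    - [0,-52.5,60.5,-13.6,0,0,8]
    - [0,-56.5,70,-15.4,0,0,8]
    - [0,-56.5,70,-15.4,0,0,8]

```text
time: 22.05
position: [0.5645, 0.2874, 0.1496]
tool_rot: [-0.471, 0.578, -0.517, 0.421]
ft_force: [-9.2, 1.1, 11.7]
grip_width: 0.0112
```

Emit:
drive_tool:
  plan:
    - [0,0,0,0,0,0,8]
    - [0,0,0,0,0,0,8]
    - [0,0,0,0,0,0,8]
    - [0,0,0,0,0,0,8]
    - [0,0,0,0,0,0,8]
    - [0,0,0,0,0,0,8]
    - [0,0,0,0,0,0,8]

```text
time: 22.75
position: [0.5632, 0.2876, 0.1488]
tool_rot: [-0.471, 0.577, -0.517, 0.421]
ft_force: [-8.6, 0.9, 11.0]
grip_width: 0.0111
```

```bash
python3 - <<'E'
from h import *
o=get_obs(); M=R.from_quat(o["tool_rot"]).as_matrix(); print(o["time"],o["position"],o["grip_width"],o["ft_force"],M[:,1])
for k in(.019,.027):
    b=np.array(o["position"])-k*M[:,1]; d=b-HINGE; print(k,b,"lid deg",np.degrees(np.arctan2(d[2],-d@CX))-3.3,"r",np.hypot(d[2],d@CX))
s=camera("scene"); w=camera("wrist"); t=camera("top")
a=cv2.resize(s[150:390,80:400],(480,360)); b=cv2.resize(w,(320,240)); c=cv2.resize(t[170:340,330:490],(320,340))[:120*1+220]
right=np.vstack([b,c]); a=cv2.resize(a,(480,360)); left=np.vstack([a,np.zeros((220,480,3),np.uint8)]); cv2.imwrite("pics/c12.png",np.hstack([left,right]))
E
```

```text
22.75 [0.5632 0.2876 0.1488] 0.011111214876615493 [-8.6249  0.9285 10.977 ] [-0.1092  0.0214 -0.9938]
0.019 [0.5652 0.2872 0.1677] lid deg 55.20701191522265 r 0.15330098851751411
0.027 [0.5661 0.287  0.1757] lid deg 56.96969693909236 r 0.15969094560445116
```

View pics/c12.png

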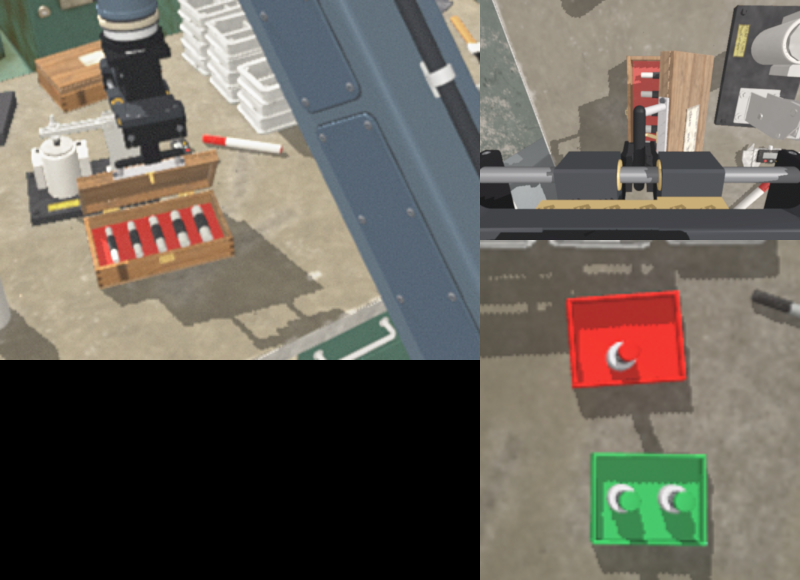

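The final composite shows the lid open with the set visible (bar gripped at (640,125)), red gauge upright in the red tray (622,355), and greens upright in the green tray (622,498) and (675,498). Estimated lid angle is 55 to 57°, with a radial preload of about 14 N, so I'll ease outward and up a few degrees.

Emit:
drive_tool:
  plan:
    - [0,-1.5,1,0,0,0,8]
    - [0,-3,2,0,0,0,8]
    - [0,-4.5,3,0,0,0,8]
    - [0,-6,4,0,0,0,8]
    - [0,-7,5,0,0,0,8]
    - [0,-7,5,0,0,0,8]
    - [0,-7,5,0,0,0,8]
    - [0,-7,5,0,0,0,8]
    - [0,-7,5,0,0,0,8]
    - [0,-7,5,0,0,0,8]

```text
time: 23.9
position: [0.5727, 0.2856, 0.1544]
tool_rot: [-0.469, 0.576, -0.519, 0.423]
ft_force: [-4.5, -0.1, 4.8]
grip_width: 0.0111
```

Emit:
drive_tool:
  plan:
    - [0,0,0,0,0,0,8]
    - [0,0,0,0,0,0,8]
    - [0,0,0,0,0,0,8]
    - [0,0,0,0,0,0,8]

```text
time: 24.3
position: [0.5727, 0.2856, 0.1544]
tool_rot: [-0.469, 0.576, -0.519, 0.423]
ft_force: [-5.2, 0.1, 5.9]
grip_width: 0.0112
```

```bash
python3 - <<'E'
from h import *
o=get_obs(); M=R.from_quat(o["tool_rot"]).as_matrix(); print(o["time"],o["position"],o["grip_width"],o["ft_force"])
for k in(.019,.027):
    b=np.array(o["position"])-k*M[:,1]; d=b-HINGE; print(k,b,"lid deg",np.degrees(np.arctan2(d[2],-d@CX))-3.3,"r",np.hypot(d[2],d@CX))
for c in("wrist","scene"):
  camera(c)
  for r in mark_of(c,"handle_bar")[:1]: print(c,r["conf"],onz(c,r["location"],b[2],o))
E
```

```text
24.3 [0.5727 0.2856 0.1544] 0.011177225366932287 [-5.187   0.0512  5.8943]
0.019 [0.5747 0.2852 0.1733] lid deg 59.36857386240939 r 0.1534328109686413
0.027 [0.5755 0.285  0.1813] lid deg 60.941690336638445 r 0.16017630239388364
wrist 0.73 [0.5753 0.2859 0.1813]
scene 0.74 [0.5719 0.2884 0.1813]
```

```bash
python3 -c "
from rig import *
print(hand_in())"
```

```text
the job is handed in; nothing more can be done
None
```

The two green-capped gauges stand in the green tray and the red-capped one in the red tray. The gripper is holding the case lid open at about 60°. I handed the job in at about 24 s; no verdict came back.

**Last checks**
- **Gauges:** The last pictures of the trays showed all three gauges upright and released. I took them just before a final 4° lift of the lid, which went nowhere near the trays.
- **Lid angle:** It works out at 59–61°. The handle bar is about 181 mm above the bench, where you gave 180 mm for 60 degrees. The wrist and scene cameras put the bar within 4 mm of that.
- **Hold:** The arm was still, with about 8 N at the wrist and the fingers 11 mm apart on the 12 mm bar.
- **Markers:** I never touched either one, but I did not measure their final positions.

**What disagreed**
- **First grip on the bar:** The fingers closed to only 6 mm, so they were not round the bar properly. I opened them, went 9 mm deeper and gripped again before lifting.
- **Opening arc:** At first it pressed the handle towards the hinge with about 14 N. A small correction brought that down to about 8 N.

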